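# Measure the gap between tube rack and mixer with a spring tape and lock it

### The arm

A 6-joint arm with a two-finger parallel gripper is mounted at the origin on the work surface. World frame = base frame: x ahead of the robot, y to its left, z up, the work surface at z = 0. Lengths are in mm, angles in rad, forces in N, time in s.
With the tool pointing down it reaches from about 350 to 775 mm from the base axis. Payload 7.3 kg.
Tool frame: the origin (TCP) lies midway between the tips of the shut fingers; the grasp point (between the pads) lies 19 mm behind it; z points along the fingers, y is the line along which they close (so a half turn about z gives the same grasp; the last joint's range is limited). The gripper opens to 92 mm and grips with 3 to 60 N. Pads are 19 mm wide; open, the fingers measure 130 mm over their backs; the gripper's body (75 mm by 190 mm) begins 47 mm behind the grasp point.
Start: joints at [1.008, 0.342, 1.524, -0, 1.275, -0.146], TCP at [212.528, 480.082, 205.441] pointing down, gripper open.
Joint ranges: [-2.53, 2.53], [-0.77, 2.02], [0.04, 2.7], [-1, 4.14], [0.28, 2.66], [-3.11, 3.11]. Speed limits (rad/s): [2.57, 2.57, 3.14, 3.14, 3.14, 3.14].

### API

Orientations are given as [roll, pitch, yaw] about the fixed x, y, z axes, in that order (R = Rz(yaw) Ry(pitch) Rx(roll)).
In Python, from plant import bot gives the robot as it stands. The module is installed in compiled form; this text tells all that it offers.
- The arm moves only by the shell command python3 -m crank 'ROWS' [OPENING]. ROWS is JSON, a list of rows, each a list of 6 numbers: the shift along the tool's x, y, z in m, then the turn, a rotation vector about the tool's x, y, z in rad. In form: [[dx, dy, dz, wx, wy, wz], ...]. A call has 1 to 5 rows; each row shifts and turns the commanded pose from where the row before left it, along the tool's axes as they then stand; what a row does not reach is not made up. A row lasts 1/8 s, in which the tool goes at most 62.5 mm and 10.7 degrees, less where a joint would pass 70% of its speed; a pose out of reach is approached as far as the arm can. A call is refused whole if a number of a shift passes 0.0625 or a number of a turn 0.188, either way. A call with a gripper value outside its range is refused whole. OPENING is the opening in per cent of the stroke, from 0 (shut) to 100 (fully open), set as the call begins (- or left out, the last holds). The fingers move at their own pace and stop on an object; the grip force is fixed at half the most. Time passes only in rows, so rows that do not move let the fingers close. It gives the time, the measured TCP pose, the force, the opening and the grip force at its end, in the units of the state.
- bot.get_obs(): the state, without advancing time (a new reading comes with each control period).
- bot.capture(name): name is "scene" or "side" or "wrist"; returns a dict with "color" (384x512x3 uint8, blue, green, red), "fov_y" (degrees; the focal length in pixels is half the picture's height over the tangent of half this angle, whatever the lens; pixels are square), "cx", "cy" (the principal point, pixels), "k1" (the pictures are not rectified: a ray, as slopes to the right and down, at radius r is drawn at 1 + k1 r^2 times it, then the intrinsics apply), "extrinsics" (4x4, takes a point from world to camera coordinates); the wrist camera has in their place "tool_from_camera" (4x4, takes a point from camera to tool coordinates, whose origin is the TCP and whose axes are the flange's). Camera axes: x right, y up, looking along -z (the intrinsics and any distortion apply to the point x, -y, -z); pixel columns grow to the right and rows downward; lengths in mm; the calibration is good to about 2 mm. A picture is of the moment at which its call begins: read the wrist's pose just before it. There is no depth.
- bot.close_job(): hands the job in; it is judged then, once.
The state is a dict: "time": time; "joint_positions": joint angles; "dq": joint speeds; "tau": joint torques, N m; "tool_pos": TCP position; "tcp_rot": TCP orientation; "contact_force": force on the tool from outside, world axes, zero at the start; "moment": the same for the moment, N m; "grip_width": finger opening in mm; "finger_force": force on a finger pad.
Only numpy, scipy, OpenCV 4.12 (cv2) and the standard library are available. Lean on these libraries where they do the work, as an engineer would, in place of code of your own. Each camera call takes 0.05 s, during which the arm holds its last target. There are 200 camera calls.

### The job

Measure the free gap between the tube rack and the vortex mixer: stand the tape measure between them, hook its end lip behind the rack's low end wall and back the case away against its spring until its rear end rests gently against the rubber buffer on the end of the mixer. Keeping it against the buffer, press the case down on the bench until the lock shoe under it is fully home, then let go, so that the tape stays standing there, hooked, at the buffer and locked; use no more than light hand force on rack, mixer and bench, and leave everything else on the bench where it is.

Things in the scene. Friction and masses are not known exactly. Their poses are not given: they have to be found in the camera images.
- tape_mid (a point): Tape measure, loose, 0.3 to 0.5 kg: a flat grey case standing on edge, 96 mm long (x), 40 mm thick (y: the width to grip, from above), 58 mm high. This point is the centre of the case, 40 mm above the bench as it first stands. x points forward to the mouth of the blade, z up. It stands on a black lock shoe (90 x 36 mm, 6 mm thick) with a 5 mm gap between shoe and case.
- tape_back (a point): Middle of the flat rear end of the tape case, 48 mm behind tape_mid.
- lip (a point): Steel lip at the blade's end: the middle of its bottom edge, on the inner (case) side. 22 mm wide, 2 mm thick, it hangs 12 mm below the blade's underside; as the tape first stands this edge is 20.5 mm above the bench. With the blade in, it is 62 mm ahead of tape_mid: 14 mm clear of the front of the case. The blade is stiff, 20 mm wide, and only slides along x.
- blade (a joint): How far the blade is drawn out, m: 0 in (as it starts), end stop at 0.070. A spring pulls it in, with about 2.6 N at 0 and 4.7 N at 0.070.
- shoe (a joint): Lock shoe, m: 0 down, unlocked (as it starts); 0.005 fully home against the case, locked. Pressing the case down on the bench drives it up, stiffly: some 8 N in all (the weight of the case is part of it) to move it, a push of about 15 N to bring it home; it does not return. From about 0.0042 on a brake grips the blade. Case, blade and lip then stand 5 mm lower.
- rack_edge (a point): White tube rack, fixed. This point is the middle of the top edge of its low end wall, which faces the mixer: wall 100 mm long (y), 4 mm thick (2 mm either side of the point along x), its top 26 mm above the bench. x points into the rack. Behind the wall the rack is open for 35 mm over a floor 4 mm above the bench; then come tubes, 80 mm high.
- mixer_face (a point): Vortex mixer, white, fixed. Middle of its flat end face (110 mm wide, 70 mm high), 35 mm above the bench. x points out of it to the rack's wall, square to it; face to middle of wall: 155 to 174 mm. On the face, centred here, a black rubber buffer (62 mm wide, 40 mm high, flat) stands out by 4 to 20 mm, differently each time and not tracked: see or feel it. It does not give way.
- tip_box: Bystander, to be left alone: closed pipette-tip box, 85 x 60 mm, 56 mm high, blue with a yellow lid; origin at the centre of its underside.
- beaker: Bystander, to be left alone: clear plastic beaker, 72 mm across, 85 mm high; origin at the centre of its underside.
- reagent: Bystander, to be left alone: amber bottle, 56 mm across, 110 mm high, upright; origin at the centre of its underside.
- tube_block: Bystander, to be left alone: black micro-tube block, 110 x 70 mm, 28 mm high; origin at the centre of its underside.
- timer: Bystander, to be left alone: flat white bench timer, 70 x 60 mm, 18 mm high; origin at the centre of its underside.
- jar: Bystander, to be left alone: glass jar, 60 mm across, 60 mm high; origin at the centre of its underside.
- marker: Bystander, to be left alone: black marker pen lying down, 140 mm long, 12 mm thick; origin at the centre of its underside.
Mind the look-alikes: they are no part of the job. What is shaped like the part that bears tape_mid but pink is not meant.

How it is judged (in metres and radians):
On the way, in this order (a step that is already met when the one before it is completed fails the run):
1. the lip is hooked behind the rack's wall and the blade is being drawn out (x of lip in the frame of rack_edge between 0.0005 and 0.005 m and z of lip in the frame of rack_edge below -0.002 m and y of lip in the frame of rack_edge between -0.035 and 0.035 m and value of joint blade above 0.008 m and contact force between blade and rack above 1 N), for 0.1 s.
2. with the lip pulling on the wall and the lock still open, the case's rear end rests against the mixer's buffer (x of lip in the frame of rack_edge between 0.0005 and 0.005 m and z of lip in the frame of rack_edge below -0.002 m and y of lip in the frame of rack_edge between -0.035 and 0.035 m and x of tape_back in the frame of mixer_face between 0 and 0.024 m and y of tape_back in the frame of mixer_face between -0.035 and 0.035 m and value of joint blade above 0.02 m and contact force between blade and rack above 1 N and contact force between tape and mixer above 0.2 N and value of joint shoe below 0.0035 m), for 0.1 s.
3. the lock shoe is pressed home with the case still held against the buffer (x of lip in the frame of rack_edge between 0.0005 and 0.005 m and z of lip in the frame of rack_edge below -0.002 m and y of lip in the frame of rack_edge between -0.035 and 0.035 m and x of tape_back in the frame of mixer_face between 0 and 0.024 m and y of tape_back in the frame of mixer_face between -0.035 and 0.035 m and contact force between tape and mixer above 0.2 N and value of joint shoe above 0.0043 m), for 0.1 s.
At the end, for the whole second after the job is handed in: The tape stands upright (0.08 rad) on the bench, lip behind the rack wall (0.5 to 5 mm past its middle plane, over 2 mm below its top), case rear at the buffer (0 to 24 mm off the mixer face), both within 35 mm of the middle; blade out over 20 mm and at rest, shoe home (over 4.3 of 5 mm) (x of lip in the frame of rack_edge between 0.0005 and 0.005 m and z of lip in the frame of rack_edge below -0.002 m and y of lip in the frame of rack_edge between -0.035 and 0.035 m and x of tape_back in the frame of mixer_face between 0 and 0.024 m and y of tape_back in the frame of mixer_face between -0.035 and 0.035 m and value of joint shoe above 0.0043 m and value of joint blade above 0.02 m and angle between tape_mid's own z axis and vertical below 0.08 rad and height (world z) of tape_mid below 0.039 m and velocity of joint blade between -0.01 and 0.01 m/s); the robot touches nothing.
It fails at once if the lip or blade is forced on the rack with more than 15 N (contact force between blade and rack above 15 N).
It fails at once if the tape is pushed on the mixer or its buffer with more than 12 N (contact force between tape and mixer above 12 N).
It fails at once if the tape is pressed on the bench with more than 35 N (contact force between tape and table above 35 N).
It fails at once if the robot pushes on the rack or the mixer with more than 10 N (contact force between any of the arm, the fingers and rack above 10 N or contact force between any of the arm, the fingers and mixer above 10 N).
It fails at once if a bystander is moved by more than 20 mm (distance of any of tip_box, beaker, reagent, tube_block, timer, jar, marker from where it was at the start of the episode above 0.02 m).
It also fails if it takes over 72 s, if anything falls off the work surface, if the arm or the gripper's body presses on something with over 40 N, if the wrist force passes 120 N, or if a joint passes its speed limit or range.

## Working session

There is one attempt and no reset: what is moved stays moved. The work goes in short steps, Python scripts to look and compute and a shell command to move; the robot and the scene stay as the last step left them, time stands still between calls to the robot, and variables do not carry over. Pictures are saved under pics/ and viewed, at most 10 in all, crops included, and the job is handed in when it is done.

```bash
mkdir -p pics
cat > h.py <<'E'
import numpy as np, cv2
from plant import bot
from scipy.spatial.transform import Rotation as R
def T_tool(o):
    T=np.eye(4); T[:3,:3]=R.from_euler('xyz',o['tcp_rot']).as_matrix(); T[:3,3]=o['tool_pos']; return T
def cap(name,fn=None):
    o=bot.get_obs(); c=bot.capture(name)
    if 'extrinsics' in c and name!='wrist': c['W']=np.linalg.inv(np.array(c['extrinsics']))
    else: c['W']=T_tool(o)@np.array(c['tool_from_camera'])
    if fn: cv2.imwrite('pics/'+fn,c['color'])
    c['f']=192/np.tan(np.radians(c['fov_y'])/2); return c
def ray(c,uv):
    d=(np.array(uv,float)-[c['cx'],c['cy']])/c['f']; s=d.copy()
    for _ in range(30): s=d/(1+c['k1']*(s@s))
    v=c['W'][:3,:3]@np.array([s[0],-s[1],-1]); return c['W'][:3,3],v
def onz(c,uv,z):
    p,v=ray(c,uv); return p+v*(z-p[2])/v[2]
def proj(c,P):
    q=np.linalg.inv(c['W'])@np.append(P,1); s=np.array([q[0],-q[1]])/-q[2]
    return s*(1+c['k1']*(s@s))*c['f']+[c['cx'],c['cy']]
E
python3 - <<'E'
from h import *
a=cap('scene'); b=cap('side'); w=cap('wrist')
import pickle; pickle.dump((a,b,w),open('c0.pkl','wb'))
cv2.imwrite('pics/a.png',a['color']);cv2.imwrite('pics/b.png',b['color']);cv2.imwrite('pics/w.png',w['color'])
for c in (a,b,w): print(c['fov_y'],c['k1'],c['W'].round(2))
print(bot.get_obs())
E
```

```text
54.530007435699886 -0.054759630786122365 [[-7.20000e-01 -4.40000e-01  5.40000e-01  1.26012e+03]
 [ 6.90000e-01 -4.60000e-01  5.50000e-01  6.96550e+02]
 [ 1.00000e-02  7.70000e-01  6.40000e-01  8.65510e+02]
 [ 0.00000e+00  0.00000e+00  0.00000e+00  1.00000e+00]]
55.60803757661201 -0.1065408147921907 [[ 9.8000e-01  1.3000e-01 -1.3000e-01  4.0119e+02]
 [-1.8000e-01  7.0000e-01 -6.9000e-01 -8.4327e+02]
 [ 1.0000e-02  7.1000e-01  7.1000e-01  9.4812e+02]
 [ 0.0000e+00  0.0000e+00  0.0000e+00  1.0000e+00]]
62.42777958070349 -0.010130985306654678 [[ 4.1000e-01 -8.9000e-01 -2.3000e-01  1.5196e+02]
 [ 9.1000e-01  3.9000e-01  1.0000e-01  5.0585e+02]
 [-0.0000e+00 -2.5000e-01  9.7000e-01  3.8371e+02]
 [ 0.0000e+00  0.0000e+00  0.0000e+00  1.0000e+00]]
{'time': 0.15, 'joint_positions': array([ 1.00801608e+00,  3.42583203e-01,  1.52479158e+00,  8.15051005e-06,
        1.27538112e+00, -1.45980973e-01]), 'dq': array([-8.27335323e-04, -2.81284098e-03, -3.31444669e-03,  6.62037556e-04,
        7.33994745e-05,  6.04562952e-04]), 'tau': array([ 9.65089275e-04, -4.31467831e+01, -2.44354552e+01,  7.17008044e-02,
        5.37128316e-02, -5.71867895e-05]), 'tool_pos': array([212.33376227, 479.79415275, 204.89606495]), 'tcp_rot': array([-3.14044291e+00, -1.76921501e-04,  2.72479090e+00]), 'contact_force': array([-0.79323731, -0.68093679, -0.40378703]), 'moment': array([0.01450939, 0.0125195 , 0.03910355]), 'finger_force': 0.0, 'grip_width': 91.71532850772768}
```

View pics/a.png

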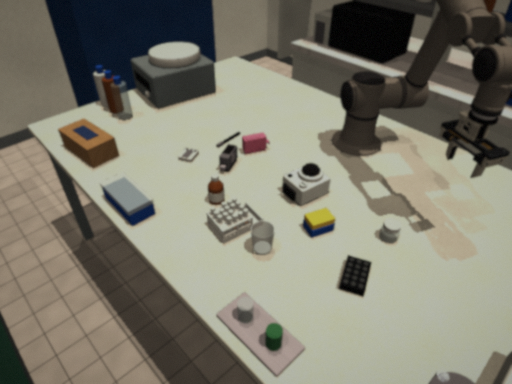

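View pics/b.png

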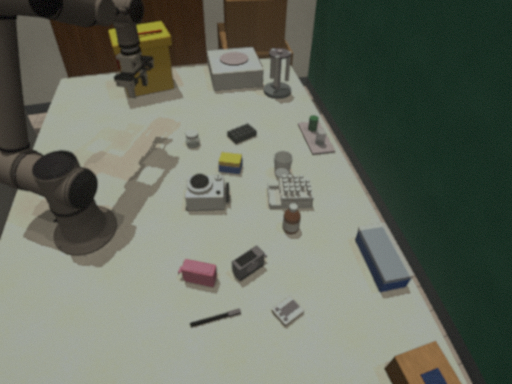

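The scene view shows the mixer at (305,182), the rack at (232,218), the grey tape at (228,157), and the pink decoy at (254,143). In the side view these are at (207,190), (290,192), (249,262) and (200,272). Next I'll take close crops.

Run:
```python
from h import *
import pickle; a,b,w=pickle.load(open('c0.pkl','rb'))
A=cv2.resize(a['color'][120:245,195:345],None,fx=4,fy=4,interpolation=cv2.INTER_CUBIC)
B=cv2.resize(b['color'][165:285,175:325],None,fx=5,fy=5,interpolation=cv2.INTER_CUBIC)
cv2.imwrite('pics/bc.png',B); cv2.imwrite('pics/ac.png',A)
for c,l in ((a,[(228,157),(305,182),(232,218),(315,222),(254,143),(216,190)]),(b,[(249,262),(207,190),(290,192),(230,163),(200,272),(291,220)])):
    for u in l: print(u,onz(c,u,30).round(0))
```

```text
(228, 157) [ 508. -257.   30.]
(305, 182) [408.  55.  30.]
(232, 218) [721.  16.  30.]
(315, 222) [540. 212.  30.]
(254, 143) [ 364. -261.   30.]
(216, 190) [ 670. -130.   30.]
(249, 262) [ 521. -242.   30.]
(207, 190) [430.  84.  30.]
(290, 192) [718.  21.  30.]
(230, 163) [532. 215.  30.]
(200, 272) [ 373. -251.   30.]
(291, 220) [ 688. -105.   30.]
```

View pics/bc.png

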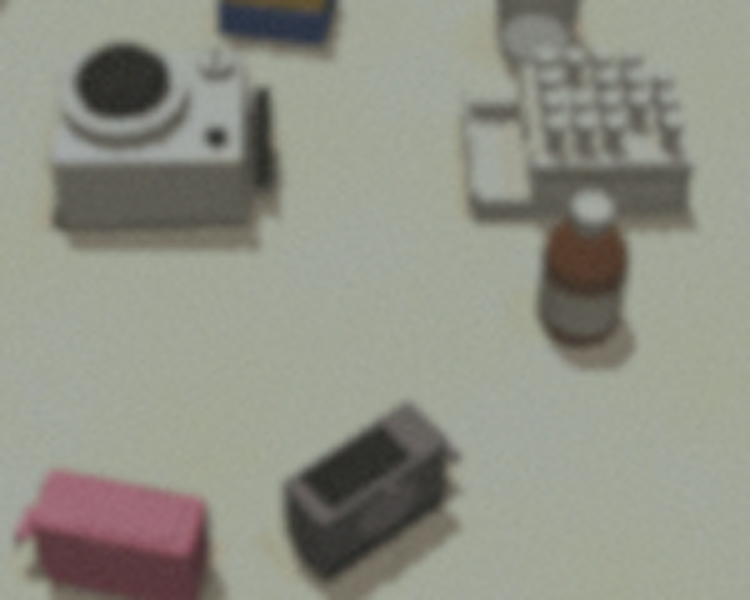

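```bash
python3 -m crank '[[-0.049,-0.0264,0,0,0,0],[-0.049,-0.0264,0,0,0,0],[-0.049,-0.0264,0,0,0,0],[-0.049,-0.0264,0,0,0,0],[-0.049,-0.0264,0,0,0,0]]'; python3 -m crank '[[-0.049,-0.0264,0,0,0,0],[-0.049,-0.0264,0,0,0,0],[-0.049,-0.0264,0,0,0,0],[-0.049,-0.0264,0,0,0,0],[-0.049,-0.0264,0,0,0,0]]'; python3 -m crank '[[0,0,0,0,0,-0.187],[0,0,0,0,0,-0.187],[0,0,0,0,0,-0.187],[0,0,0,0,0,-0.187],[0,0,0,0,0,-0.187]]';python3 -m crank '[[0,0,0,0,0,-0.187],[0,0,0,0,0,0],[0,0,0,0,0,0]]'
python3 - <<'E'
from h import *
print(bot.get_obs())
E
```

```text
time: 0.78
tool_pos: [383.9, 258.6, 205.4]
tcp_rot: [3.141, 0.0, 2.725]
contact_force: [-0.1, 1.7, 0.9]
grip_width: 91.8
finger_force: 0.0
time: 1.4
tool_pos: [554.5, 38.7, 205.2]
tcp_rot: [3.141, -0.0, 2.725]
contact_force: [0.8, 0.6, 0.0]
grip_width: 91.9
finger_force: 0.0
time: 2.02
tool_pos: [553.5, 40.3, 205.0]
tcp_rot: [3.141, -0.001, -2.617]
contact_force: [0.6, -0.7, -0.8]
grip_width: 91.9
finger_force: 0.0
time: 2.4
tool_pos: [553.6, 40.3, 205.3]
tcp_rot: [3.141, -0.0, -2.44]
contact_force: [-0.9, -0.3, 0.9]
grip_width: 91.9
finger_force: 0.0
{'time': 2.4, 'joint_positions': array([-6.54306352e-02,  3.97594542e-01,  1.44013173e+00,  1.02533694e-04,
        1.30422202e+00, -2.33779988e+00]), 'dq': array([-0.00098192, -0.00169814,  0.00066029, -0.0025107 , -0.00142084,
       -0.01229315]), 'tau': array([-2.43073642e-03, -4.62914407e+01, -2.47489840e+01, -7.99306948e-02,
        3.53812042e-02, -2.44659302e-02]), 'tool_pos': array([553.59307892,  40.32374753, 205.25210236]), 'tcp_rot': array([ 3.14127464e+00, -1.87421260e-04, -2.44004674e+00]), 'contact_force': array([-0.87970665, -0.32264765,  0.91783858]), 'moment': array([0.07056592, 0.02083534, 0.00257915]), 'finger_force': 0.0, 'grip_width': 91.85673090133605}
```

```bash
for i in 1 ; do :; done; python3 -m crank '[[0,0,0,0,0,0.186],[0,0,0,0,0,0.186],[0,0,0,0,0,0.186],[0,0,0,0,0,0.186],[0,0,0,0,0,0.186]]' >/dev/null;python3 -m crank '[[0,0,0,0,0,0.186],[0,0,0,0,0,0.186],[0,0,0,0,0,0.186],[0,0,0,0,0,0.186],[0,0,0,0,0,0.186]]' >/dev/null;python3 -m crank '[[0,0,0,0,0,0.186],[0,0,0,0,0,0.186],[0,0,0,0,0,0.186],[0,0,0,0,0,0.186],[0,0,0,0,0,0.186]]' >/dev/null;python3 -m crank '[[0,0,0,0,0,0.186],[0,0,0,0,0,0.186],[0,0,0,0,0,0.186],[0,0,0,0,0,0.186],[0,0,0,0,0,0]]'
python3 - <<'E'
from h import *
import pickle
c=cap('wrist'); pickle.dump(c,open('c1.pkl','wb'))
cv2.imwrite('pics/w1.png',cv2.resize(c['color'],(800,600),interpolation=cv2.INTER_CUBIC)); print(c['W'].round(2),c['f'],c['cx'],c['cy'])
E
```

```text
time: 4.9
tool_pos: [553.7, 40.3, 205.4]
tcp_rot: [-3.142, 0.0, 0.312]
contact_force: [-0.4, -0.0, -0.7]
grip_width: 91.6
finger_force: 0.0
[[ 3.1000e-01  9.2000e-01  2.3000e-01  6.1627e+02]
 [-9.5000e-01  3.0000e-01  8.0000e-02  5.9770e+01]
 [ 0.0000e+00 -2.5000e-01  9.7000e-01  3.8427e+02]
 [ 0.0000e+00  0.0000e+00  0.0000e+00  1.0000e+00]] 316.85630313547694 252.77945949562368 188.45569155013612
```

View pics/w1.png

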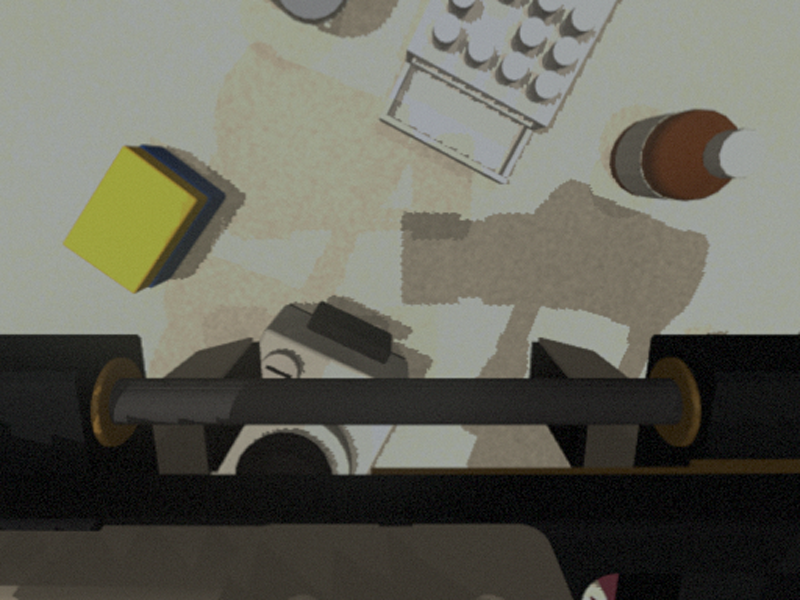

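The wall's outer top edge runs from (382,120) to (507,183) in the 800-px picture. The buffer is the black block at (308–391, 303–362). The mixer is below it, the tip box on the left and the reagent bottle at upper right.

Run:
```python
from h import *
import pickle
c=pickle.load(open('c1.pkl','rb'));s=512/800
P=lambda u,z:onz(c,np.array(u)*s,z)
w1,w2=P((382,120),26),P((507,183),26)
print('wall',w1.round(1),w2.round(1),np.linalg.norm(w1-w2)); d=w1-w2; th=np.arctan2(d[1],d[0])-np.pi/2; print('heading x',th, (w1+w2)/2)
for n,p,z in (('mixtop',(408,378),70),('mixtopL',(262,345),70),('mixbotL',(292,303),0),('buf botL',(322,303),15),('buf botR',(391,341),15),('buf topL',(308,328),55),('buf topR',(388,362),55)): print(n,P(p,z).round(1))
# tape from side crop, top z=69 ; crop origin 175,165 scale5
a,b,w=pickle.load(open('c0.pkl','rb'))
q=[onz(b,(175+u/5,165+v/5),69) for u,v in ((408,403),(452,450),(318,522),(287,487))]
for x in q: print('tape',x.round(1))
for x in ((470,100),(472,200)): print('sidewall',onz(b,(175+x[0]/5,165+x[1]/5),26).round(1))
for x in ((247,162),(237,55)): print('mixer top corner',onz(b,(175+x[0]/5,165+x[1]/5),70).round(1))
for x in ((265,90),(268,185)): print('buffer top front',onz(b,(175+x[0]/5,165+x[1]/5),55).round(1))
g=cv2.resize(c['color'][180:270,150:280],(780,540),interpolation=cv2.INTER_CUBIC); cv2.imwrite('pics/w1c.png',cv2.convertScaleAbs(g,alpha=1.6,beta=10))
```

```text
wall [644.8  78.2  26. ] [631.6 -18.6  26. ] 97.68470000606473
heading x -0.1347364636627444 [638.19912302  29.81967356  26.        ]
mixtop [487.2   8.7  70. ]
mixtopL [479.7 109.6  70. ]
mixbotL [491.5 106.5   0. ]
buf botL [503.5  82.6  15. ]
buf botR [490.3  22.4  15. ]
buf topL [495.3  84.5  55. ]
buf topR [488.3  23.6  55. ]
tape [ 548.5 -214.5   69. ]
tape [ 567.  -252.2   69. ]
tape [ 482.2 -286.4   69. ]
tape [ 468.7 -260.1   69. ]
sidewall [654.   73.3  26. ]
sidewall [633.3 -23.2  26. ]
mixer top corner [481.9  -1.8  70. ]
mixer top corner [489.5 103.7  70. ]
buffer top front [505.6  80.2  55. ]
buffer top front [494.2 -11.1  55. ]
```

View pics/w1c.png

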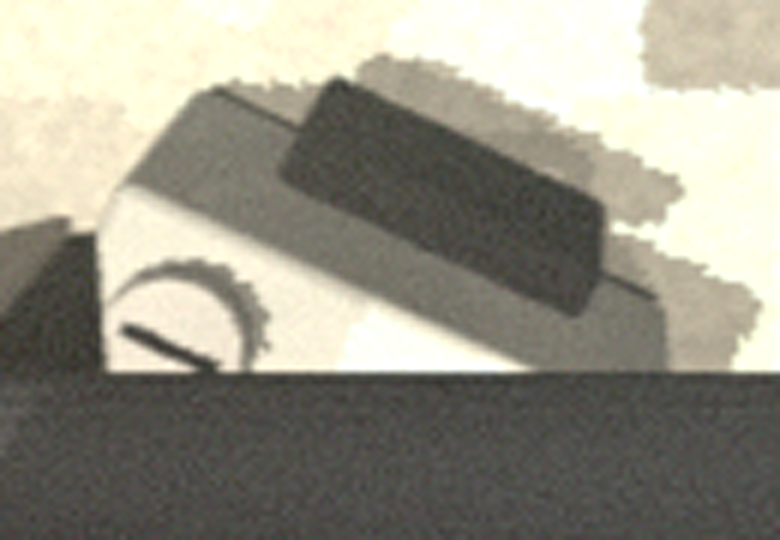

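The crop shows the buffer's front bottom edge from (338,78) to (603,207), its rear top edge from (280,178) to (578,318), and the mixer's top edge from (125,183) to (535,372).

Run:
```python
from h import *
import pickle
c=pickle.load(open('c1.pkl','rb'))
P=lambda u,z:onz(c,(150+u[0]/6,180+u[1]/6),z)
for n,p,z in (('botL',(215,88),0),('botR',(658,298),0),('topL',(125,183),70),('topM',(535,372),70),('buffbL',(338,78),15),('buffbR',(603,207),15),('bufbackL',(280,178),55),('bufbackR',(578,318),55)): print(n,P(p,z).round(1))
```

```text
botL [490.2 107.5   0. ]
botR [474.1   4.5   0. ]
topL [491.8 109.3  70. ]
topM [479.9  31.   70. ]
buffbL [504.7  82.6  15. ]
buffbR [495.1  23.5  15. ]
bufbackL [495.5  85.   55. ]
bufbackR [486.1  25.2  55. ]
```

The buffer front is about 18 mm off the face, the gap axis heading is about −0.15, and the face-to-wall distance is about 160 mm, which fits the given range. Next I'll go over the tape.

```bash
python3 -m crank '[[-0.0276,0.0454,0,0,0,0],[-0.0276,0.0454,0,0,0,0],[-0.0276,0.0454,0,0,0,0],[-0.0276,0.0454,0,0,0,0],[-0.0276,0.0454,0,0,0,0]]'; python3 -m crank '[[-0.0276,0.0454,0,0,0,0],[0,0,0,0,0,-0.138],[0,0,0,0,0,0]]'
python3 - <<'E'
from h import *
import pickle
c=cap('wrist'); pickle.dump(c,open('c2.pkl','wb'))
cv2.imwrite('pics/w2.png',cv2.resize(c['color'],(800,600),interpolation=cv2.INTER_CUBIC)); print(c['W'].round(2))
E
```

```text
time: 5.58
tool_pos: [491.7, -219.7, 205.5]
tcp_rot: [3.141, -0.0, 0.316]
contact_force: [0.2, -0.8, -0.9]
grip_width: 91.8
finger_force: 0.0
time: 5.95
tool_pos: [479.7, -270.3, 205.2]
tcp_rot: [-3.141, -0.0, 0.451]
contact_force: [-0.4, 0.4, 0.2]
grip_width: 91.8
finger_force: 0.0
[[ 4.4000e-01  8.7000e-01  2.2000e-01  5.3891e+02]
 [-9.0000e-01  4.2000e-01  1.1000e-01 -2.4243e+02]
 [ 0.0000e+00 -2.5000e-01  9.7000e-01  3.8410e+02]
 [ 0.0000e+00  0.0000e+00  0.0000e+00  1.0000e+00]]
```

View pics/w2.png

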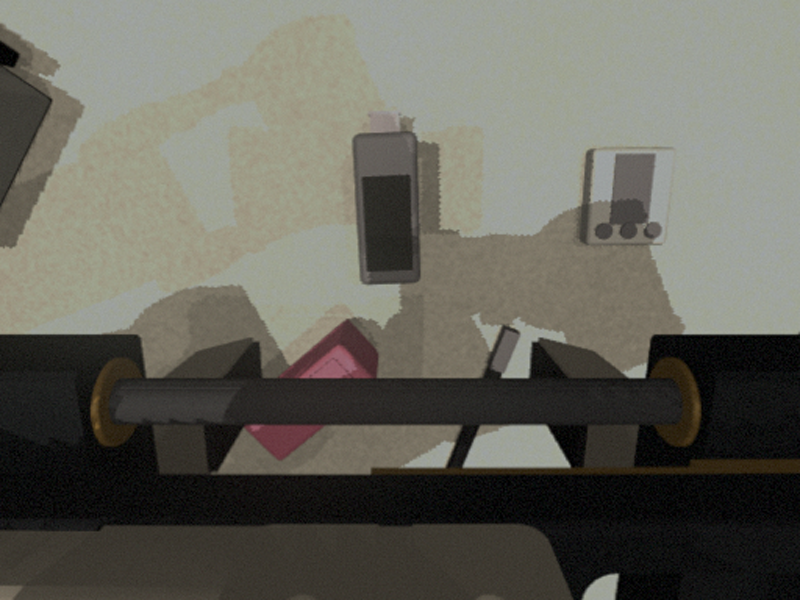

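The grey tape is in full view: case corners (355,133), (415,132), (419,281), (362,282), and the blade and lip at (383,120). The pink decoy lies behind it at (315,390).

Run:
```python
from h import *
import pickle
c=pickle.load(open('c2.pkl','rb'));s=.64
q=[onz(c,np.array(u)*s,69)[:2] for u in ((355,133),(415,132),(419,281),(362,282))]
FL,FR,RR,RL=q; print(np.round(q,1)); f=(FL+FR)/2;r=(RR+RL)/2
h=np.arctan2(*(f-r)[::-1]); m=(f+r)/2
print('len',np.linalg.norm(f-r),'w',np.linalg.norm(FL-FR),np.linalg.norm(RL-RR),'h',h,'mid',m, np.arctan2(*(FL-RL)[::-1]),np.arctan2(*(FR-RR)[::-1]))
o=bot.get_obs(); y=o['tcp_rot'][2]; d=m-o['tool_pos'][:2]
print('tool dx,dy',d@[np.cos(y),np.sin(y)],d@[np.sin(y),-np.cos(y)],'turn wz',-(h-y))
for p,z in (((383,113),34),((383,131),34)): print(onz(c,np.array(p)*s,z).round(1))
```

```text
[[ 547.6 -211.3]
 [ 563.9 -243.8]
 [ 482.1 -287.3]
 [ 465.3 -254.1]]
len 92.73642453559464 w 36.424808095458566 37.18508568389615 h 0.48398309923990585 mid [ 514.71689665 -249.14250989] 0.4798787282215035 0.48809046067782513
tool dx,dy 40.31390483829061 -3.4148139890789952 turn wz -0.03448350317734933
[ 568.3 -219.4   34. ]
[ 557.9 -224.3   34. ]
```

```bash
python3 -m crank '[[0.0403,-0.0034,0,0,0,-0.034],[0,0,0.05,0,0,0],[0,0,0.05,0,0,0],[0,0,0,0,0,0]]'; python3 -m crank '[[0,0,0.045,0,0,0],[0,0,0.030,0,0,0],[0,0,0,0,0,0]]';  python3 -m crank '[[0,0,0,0,0,0],[0,0,0,0,0,0],[0,0,0,0,0,0],[0,0,0,0,0,0],[0,0,0,0,0,0]]' 0; python3 -m crank '[[0,0,0,0,0,0],[0,0,0,0,0,0]]'
```

```text
time: 6.5
tool_pos: [512.8, -246.8, 102.3]
tcp_rot: [-3.134, 0.004, 0.485]
contact_force: [-0.4, 0.1, -0.3]
grip_width: 92.3
finger_force: 0.0
time: 6.88
tool_pos: [514.8, -248.8, 30.7]
tcp_rot: [-3.14, 0.001, 0.485]
contact_force: [-0.1, 0.2, 0.5]
grip_width: 91.9
finger_force: 0.0
time: 7.5
tool_pos: [514.8, -249.2, 30.5]
tcp_rot: [3.142, -0.0, 0.485]
contact_force: [-0.0, 0.2, -0.2]
grip_width: 46.5
finger_force: 0.0
time: 7.75
tool_pos: [514.6, -248.9, 30.4]
tcp_rot: [-3.141, 0.0, 0.485]
contact_force: [-1.2, 1.1, 1.7]
grip_width: 40.0
finger_force: 30.0
```

```bash
python3 -m crank '[[0,0,-0.02,0,0,0],[0,0,-0.04,0,0,0],[0,0,-0.03,0,0,0]]'; python3 -m crank '[[0,0,0,0,0,0.159],[0,0,0,0,0,0.159],[0,0,0,0,0,0.159],[0,0,0,0,0,0.158]]'; python3 -m crank '[[0.0044,-0.045,0,0,0,0],[0.0044,-0.049,0,0,0,0],[0.0044,-0.049,0,0,0,0],[0.0044,-0.049,0,0,0,0],[0.0044,-0.049,0,0,0,0]]';python3 -m crank '[[0.0044,-0.049,0,0,0,0],[0,-0.004,0.03,0,0,0],[0,0,0,0,0,0],[0,0,0,0,0,0]]'
python3 - <<'E'
from h import *
import pickle
c=cap('wrist'); pickle.dump(c,open('c3.pkl','wb'))
cv2.imwrite('pics/w3.png',cv2.resize(c['color'][0:240],(800,375),interpolation=cv2.INTER_CUBIC)); print(bot.get_obs()['tool_pos'],bot.get_obs()['tcp_rot'])
E
```

```text
time: 8.12
tool_pos: [514.6, -249.2, 121.0]
tcp_rot: [-3.141, 0.0, 0.485]
contact_force: [1.3, -0.6, -4.3]
grip_width: 39.6
finger_force: 29.9
time: 8.62
tool_pos: [514.2, -249.0, 119.5]
tcp_rot: [-3.141, 0.002, -0.155]
contact_force: [-0.7, -0.1, -4.2]
grip_width: 39.6
finger_force: 29.9
time: 9.25
tool_pos: [572.3, -12.7, 119.6]
tcp_rot: [3.142, 0.001, -0.15]
contact_force: [0.4, 0.6, -3.2]
grip_width: 39.7
finger_force: 29.9
time: 9.75
tool_pos: [585.0, 36.9, 90.7]
tcp_rot: [3.141, 0.0, -0.151]
contact_force: [0.7, 0.4, -3.5]
grip_width: 39.9
finger_force: 29.9
[585.36188479  36.68049765  91.19736135] [ 3.14159263e+00 -1.15285758e-03 -1.51272981e-01]
```

View pics/w3.png

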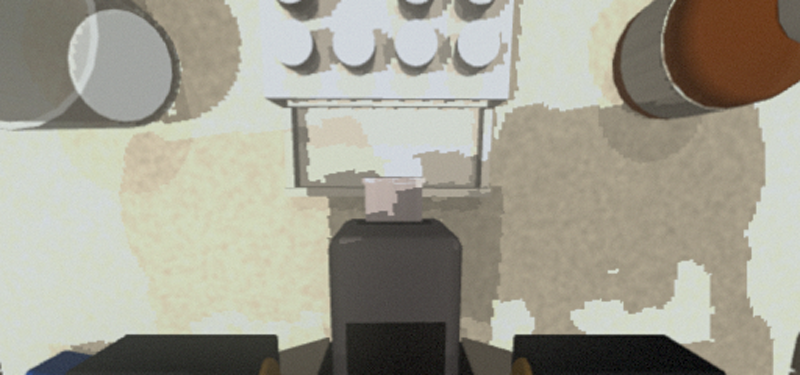

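The picture shows the lip edge at row 178 (columns 365–422), just over the wall at rows 187–194 (columns 290–490). Everything is aligned. I'll check the edges by intensity profile.

Run:
```python
from h import *
import pickle
c=pickle.load(open('c3.pkl','rb')); g=c['color'].mean(2)
print('wallL',[(r,int(g[r,195:225].mean())) for r in range(112,132)])
print('wallR',[(r,int(g[r,278:300].mean())) for r in range(112,132)])
print('lip',[(r,int(g[r,240:265].mean())) for r in range(108,145)])
n=np.array([np.cos(-.1513),np.sin(-.1513)]);t=c['W'][:2,3]*0+bot.get_obs()['tool_pos'][:2]
X=lambda u,v,z:(round(float((onz(c,(u,v),z)[:2]-t)@n),1), round(float((onz(c,(u,v),z)[:2]-t)@[-n[1],n[0]]),1))
for v in (117,118,119,120,121,122,123,124,125): print(v,'wall z26',X(250,v,26),'z4',X(250,v,4)[0])
for v in (113,114,115,116): print(v,'lip z94',X(250,v,94),'z81',X(250,v,81))
print('wall ends',X(186,121,26),X(314,121,26),'lip ends',X(233.5,116,94),X(270,116,94))
```

```text
wallL [(112, 159), (113, 159), (114, 161), (115, 153), (116, 143), (117, 135), (118, 133), (119, 111), (120, 126), (121, 137), (122, 137), (123, 137), (124, 137), (125, 142), (126, 150), (127, 153), (128, 152), (129, 152), (130, 153), (131, 152)]
wallR [(112, 162), (113, 163), (114, 162), (115, 162), (116, 157), (117, 145), (118, 131), (119, 120), (120, 116), (121, 160), (122, 161), (123, 161), (124, 161), (125, 154), (126, 120), (127, 117), (128, 114), (129, 111), (130, 111), (131, 110)]
lip [(108, 210), (109, 210), (110, 210), (111, 206), (112, 199), (113, 147), (114, 179), (115, 177), (116, 177), (117, 182), (118, 173), (119, 172), (120, 171), (121, 159), (122, 145), (123, 144), (124, 146), (125, 146), (126, 146), (127, 145), (128, 145), (129, 144), (130, 138), (131, 137), (132, 137), (133, 137), (134, 136), (135, 122), (136, 118), (137, 117), (138, 108), (139, 107), (140, 106), (141, 86), (142, 50), (143, 48), (144, 61)]
117 wall z26 (59.2, 1.5) z4 58.6
118 wall z26 (58.4, 1.5) z4 57.8
119 wall z26 (57.7, 1.5) z4 57.0
120 wall z26 (56.9, 1.5) z4 56.2
121 wall z26 (56.2, 1.5) z4 55.4
122 wall z26 (55.5, 1.5) z4 54.6
123 wall z26 (54.7, 1.5) z4 53.8
124 wall z26 (54.0, 1.5) z4 53.0
125 wall z26 (53.3, 1.5) z4 52.1
113 lip z94 (63.0, 0.9) z81 (62.8, 1.0)
114 lip z94 (62.5, 0.9) z81 (62.3, 1.0)
115 lip z94 (62.0, 0.9) z81 (61.7, 1.0)
116 lip z94 (61.5, 0.9) z81 (61.2, 1.0)
wall ends (56.2, 49.7) (56.2, -46.7) lip ends (61.5, 9.8) (61.5, -9.9)
```

Lip inner side is about 4 mm past the wall's inner face, case front about 5 mm clear. I'll lower it.

```bash
python3 -m crank '[[0,0,0.015,0,0,0],[0,0,0.015,0,0,0],[0,0,0.010,0,0,0],[0,0,0,0,0,0]]'; python3 -m crank '[[0,0,0.005,0,0,0],[0,0,0.005,0,0,0],[0,0,0,0,0,0]]'; python3 -m crank '[[0,0,0.005,0,0,0],[0,0,0.0045,0,0,0],[0,0,0,0,0,0],[0,0,0,0,0,0]]'
```

```text
time: 10.3
tool_pos: [584.0, 37.5, 49.1]
tcp_rot: [3.141, 0.003, -0.15]
contact_force: [-0.0, 0.2, -4.0]
grip_width: 39.6
finger_force: 29.9
time: 10.68
tool_pos: [584.6, 37.6, 40.1]
tcp_rot: [-3.142, 0.001, -0.15]
contact_force: [-0.7, -1.1, -5.2]
grip_width: 39.9
finger_force: 29.9
time: 11.18
tool_pos: [584.8, 37.6, 30.9]
tcp_rot: [-3.142, 0.0, -0.15]
contact_force: [-0.1, -0.4, -4.1]
grip_width: 39.7
finger_force: 29.9
```

```bash
python3 -m crank '[[-0.004,0,0,0,0,0],[-0.004,0,0,0,0,0],[-0.004,0,0,0,0,0],[-0.004,0,0,0,0,0],[0,0,0,0,0,0]]'; python3 -m crank '[[-0.002,0,0,0,0,0],[-0.002,0,0,0,0,0],[-0.002,0,0,0,0,0],[0,0,0,0,0,0]]'
python3 - <<'E'
from h import *
import pickle
c=cap('wrist'); pickle.dump(c,open('c4.pkl','wb'))
cv2.imwrite('pics/w4.png',cv2.resize(c['color'][60:210,140:360],(800,545),interpolation=cv2.INTER_CUBIC))
E
```

```text
time: 11.8
tool_pos: [569.0, 40.0, 31.1]
tcp_rot: [-3.142, -0.0, -0.15]
contact_force: [2.6, -0.5, -4.5]
grip_width: 39.7
finger_force: 29.9
time: 12.3
tool_pos: [563.0, 40.8, 31.0]
tcp_rot: [-3.142, 0.0, -0.15]
contact_force: [2.1, -1.8, -5.1]
grip_width: 39.9
finger_force: 29.9
```

View pics/w4.png

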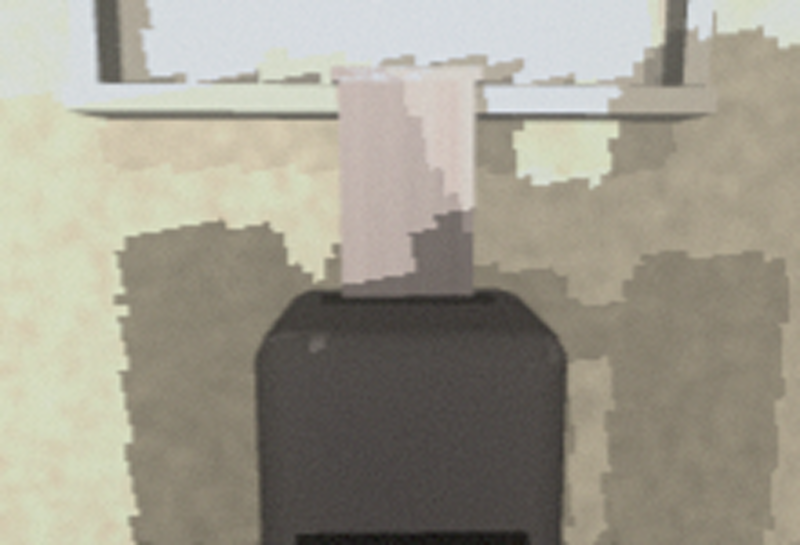

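The blade is drawn out and hooked square over the wall (lip at row 75, wall rows 85–115). I'll continue back towards the buffer.

```bash
python3 -m crank '[[-0.003,0,0,0,0,0],[-0.003,0,0,0,0,0],[-0.002,0,0,0,0,0],[-0.002,0,0,0,0,0],[0,0,0,0,0,0]]'; python3 -m crank '[[-0.001,0,0,0,0,0],[0,0,0,0,0,0]]';python3 -m crank '[[-0.001,0,0,0,0,0],[0,0,0,0,0,0]]'
```

```text
time: 12.98
tool_pos: [553.1, 42.3, 31.0]
tcp_rot: [-3.142, 0.0, -0.15]
contact_force: [3.8, -0.9, -5.2]
grip_width: 39.7
finger_force: 29.9
time: 13.22
tool_pos: [552.2, 42.5, 30.9]
tcp_rot: [-3.142, 0.0, -0.15]
contact_force: [3.7, -0.4, -4.2]
grip_width: 39.5
finger_force: 29.9
time: 13.48
tool_pos: [551.2, 42.6, 30.9]
tcp_rot: [-3.142, 0.0, -0.15]
contact_force: [2.8, -0.1, -4.2]
grip_width: 40.0
finger_force: 29.9
```

```bash
python3 -m crank '[[-0.001,0,0,0,0,0],[0,0,0,0,0,0]]'|grep -E "pos|contact"; python3 -m crank '[[-0.001,0,0,0,0,0],[0,0,0,0,0,0]]'|grep -E "pos|contact"
```

```text
tool_pos: [550.2, 42.8, 30.9]
contact_force: [3.1, -1.2, -4.9]
tool_pos: [549.2, 42.9, 30.9]
contact_force: [2.5, -2.1, -4.8]
```

```bash
python3 -m crank '[[-0.0007,0,0,0,0,0],[0,0,0,0,0,0]]'|grep -E "pos|contact"
```

```text
tool_pos: [548.9, 43.0, 31.0]
contact_force: [5.0, -2.8, -5.2]
```

```bash
python3 -m crank '[[-0.0007,0,0,0,0,0],[0,0,0,0,0,0]]'|grep -E "pos|contact"
```

```text
tool_pos: [548.9, 43.0, 31.1]
contact_force: [6.0, -0.5, -6.3]
```

The tool stopped at x=548.9 with force rising to about 2.5 N above the spring, so it is at the buffer. I'll add a touch of margin and then press down.

```bash
python3 -m crank '[[-0.0006,0,0,0,0,0],[0,0,0,0,0,0],[0,0,0,0,0,0]]'|grep -E "pos|contact"; python3 -m crank '[[0,0,0.001,0,0,0],[0,0,0.001,0,0,0],[0,0,0,0,0,0]]'|grep -E "pos|contact"; python3 -m crank '[[0,0,0.001,0,0,0],[0,0,0.001,0,0,0],[0,0,0,0,0,0]]'|grep -E "pos|contact"
```

```text
tool_pos: [548.9, 43.0, 31.2]
contact_force: [8.5, -1.4, -6.9]
tool_pos: [549.1, 43.1, 30.3]
contact_force: [6.4, -1.2, 1.9]
tool_pos: [549.2, 43.1, 28.6]
contact_force: [5.5, -1.4, 5.1]
```

```bash
python3 -m crank '[[-0.0003,0,0.001,0,0,0],[-0.0003,0,0.001,0,0,0],[0,0,0,0,0,0]]'|grep -E "pos|contact|rot|width"; python3 -m crank '[[-0.0001,0,0.001,0,0,0],[0,0,0.0005,0,0,0],[0,0,0,0,0,0]]'|grep -E "pos|contact|rot"
```

```text
tool_pos: [549.2, 43.2, 27.2]
tcp_rot: [-3.141, -0.006, -0.15]
contact_force: [4.0, -0.9, 7.8]
grip_width: 39.9
tool_pos: [549.3, 43.2, 27.1]
tcp_rot: [-3.141, -0.007, -0.15]
contact_force: [1.1, -0.5, 18.4]
```

Run:
```python
from h import *
import pickle
c4=pickle.load(open('c4.pkl','rb')); c=cap('wrist'); pickle.dump(c,open('c5.pkl','wb'))
G=lambda k:cv2.cvtColor(k['color'],cv2.COLOR_BGR2GRAY).astype(np.float32)
c3=pickle.load(open('c3.pkl','rb'))
for k in (c3,c):
    a=G(c4)[145:212,205:300].copy(); b=G(k)[145:212,205:300].copy()
    W=np.eye(2,3,dtype=np.float32)
    cc,W=cv2.findTransformECC(a,b,W,cv2.MOTION_AFFINE,(3,500,1e-7),None,5); print(cc,W.round(4))
    print('shift at centre',W@[47,33,1]-[47,33])
    print('colprofile edges', [ (r,int(G(k)[r,215:290].mean())) for r in range(130,160,3)])
o=bot.get_obs(); print(o['tool_pos'],o['contact_force'],o['moment'])
cv2.imwrite('pics/w5.png',cv2.resize(c['color'][60:210,140:360],(800,545),interpolation=cv2.INTER_CUBIC))
```

```text
0.8973773117816112 [[ 0.9961  0.0071  0.8005]
 [ 0.0071  1.0355 -1.4909]]
shift at centre [0.85162022 0.01561906]
colprofile edges [(130, 128), (133, 127), (136, 125), (139, 116), (142, 67), (145, 69), (148, 64), (151, 67), (154, 77), (157, 75)]
0.9801364326797095 [[ 0.9998 -0.0019  0.2476]
 [ 0.0036  0.9919  0.1536]]
shift at centre [0.17705893 0.05597375]
colprofile edges [(130, 162), (133, 156), (136, 138), (139, 121), (142, 68), (145, 71), (148, 66), (151, 69), (154, 80), (157, 76)]
[549.29440802  43.19024467  27.04353604] [ 1.61539894 -0.23006028 19.66367774] [-0.52587131 -0.05918597 -0.04634953]
```

View pics/w5.png

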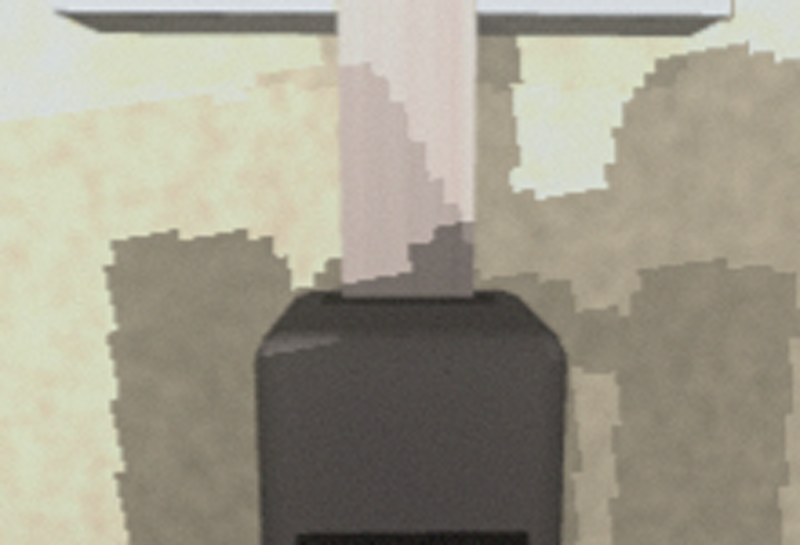

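```bash
python3 -m crank '[[-0.0005,0,0,0,0,0],[0,0,0,0,0,0],[0,0,0,0,0,0]]'|grep -E "pos|contact|rot|time"; python3 -m crank '[[-0.0005,0,0,0,0,0],[0,0,0,0,0,0]]'|grep -E "pos|contact|rot"; python3 -c "
from plant import bot; print(bot.get_obs()['moment'])"
```

```text
time: 16.77
tool_pos: [549.3, 43.2, 27.1]
tcp_rot: [-3.141, -0.008, -0.15]
contact_force: [2.8, -1.4, 17.1]
tool_pos: [549.2, 43.2, 27.1]
tcp_rot: [-3.141, -0.009, -0.15]
contact_force: [3.9, -1.4, 15.9]
[-0.56631109 -0.47825405 -0.01837034]
```

```bash
python3 -m crank '[[0,0,0,0,-0.006,0],[0,0,0,0,-0.006,0],[0,0,0,0,0,0]]'|grep -E "pos|contact|rot|time"; python3 -c "
from plant import bot; print(bot.get_obs()['moment'])"; python3 -m crank '[[0,0,0.0005,0,0,0],[0,0,0,0,0,0],[0,0,0,0,0,0]]'|grep -E "pos|contact|rot|time"; python3 -c "
from plant import bot; print(bot.get_obs()['moment'],bot.get_obs()['tau'])"
```

```text
time: 17.4
tool_pos: [549.1, 43.3, 27.0]
tcp_rot: [-3.141, 0.004, -0.15]
contact_force: [3.3, -0.3, 16.7]
[-0.47581165 -0.50490905 -0.04946716]
time: 17.77
tool_pos: [549.1, 43.4, 26.9]
tcp_rot: [-3.141, 0.003, -0.15]
contact_force: [2.5, 0.0, 20.2]
[-0.41979525 -0.33500832 -0.02487381] [ 2.89424993e-01 -3.80946743e+01 -1.17002070e+01  3.16778105e-01
  8.09587017e-01 -2.26514647e-02]
```

```bash
python3 -m crank '[[-0.0004,0,0.0005,0,0,0],[0,0,0,0,0,0],[0,0,0,0,0,0]]'|grep -E "pos|contact|rot|time"; python3 -m crank '[[-0.0004,0,0.0003,0,0,0],[0,0,0,0,0,0],[0,0,0,0,0,0]]'|grep -E "pos|contact|rot|time"
python3 - <<'E'
from h import *
import pickle
c4=pickle.load(open('c4.pkl','rb')); c=cap('wrist'); pickle.dump(c,open('c6.pkl','wb'))
G=lambda k:cv2.cvtColor(k['color'],cv2.COLOR_BGR2GRAY).astype(np.float32)
for n in ('c5','c6'):
    k=pickle.load(open(n+'.pkl','rb')); W=np.eye(2,3,dtype=np.float32)
    cc,W=cv2.findTransformECC(G(c4)[137:212,205:300].copy(),G(k)[137:212,205:300].copy(),W,cv2.MOTION_AFFINE,(3,500,1e-7),None,3); print(cc,W.round(4).tolist(),W@[47,7,1]-[47,7],W@[47,60,1]-[47,60])
print(bot.get_obs()['moment'])
E
```

```text
time: 18.15
tool_pos: [549.1, 43.5, 26.9]
tcp_rot: [-3.141, 0.002, -0.15]
contact_force: [2.2, 0.0, 22.0]
time: 18.52
tool_pos: [549.1, 43.4, 26.9]
tcp_rot: [-3.141, 0.001, -0.15]
contact_force: [3.5, 0.3, 24.1]
0.9756272664264374 [[1.0019999742507935, 0.0015999999595806003, -0.06750000268220901], [-0.006399999838322401, 0.9919000267982483, 0.7773000001907349]] [0.03578625 0.42123922] [ 0.1204847  -0.00992636]
0.9556874130450462 [[1.003499984741211, -0.0017000000225380063, 0.06790000200271606], [-0.0003000000142492354, 1.006700038909912, -0.023099999874830246]] [0.22044659 0.01104464] [0.12904651 0.36393537]
[-0.48768251 -0.3389331  -0.02312101]
```

Run:
```python
from h import *
a=cap('scene'); b=cap('side')
A=cv2.resize(a['color'][120:230,225:325],(400,440),interpolation=cv2.INTER_CUBIC)
B=cv2.resize(b['color'][130:240,190:290],(400,440),interpolation=cv2.INTER_CUBIC)
cv2.imwrite('pics/ab.png',cv2.convertScaleAbs(np.hstack([A,B]),alpha=1.3))
o=bot.get_obs(); print(o['tool_pos'],proj(b,o['tool_pos']),proj(b,[549,43,69]),proj(b,[549,43,93]))
```

```text
[549.14976701  43.44176707  26.83726843] [241.98082939 194.31819206] [241.87412854 185.88318488] [241.82345728 180.84553695]
```

View pics/ab.png

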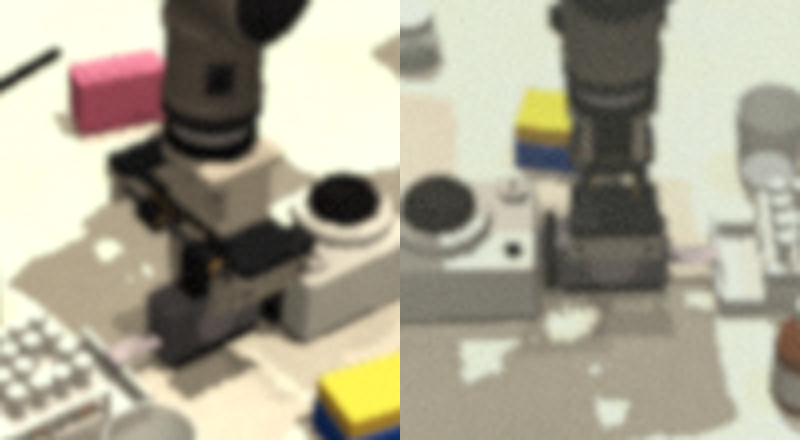

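No obstruction is visible: the gripper is clear of the mixer and the tape is between buffer and rack with the blade out. I'll unload partly so the case isn't held by bench friction, and watch the x force.

```bash
python3 -m crank '[[0,0,-0.001,0,0,0],[0,0,-0.001,0,0,0],[0,0,0,0,0,0]]'|grep -E "pos|contact|rot|time"; python3 -m crank '[[0,0,-0.001,0,0,0],[0,0,0,0,0,0],[0,0,0,0,0,0]]'|grep -E "pos|contact|rot|time"
```

```text
time: 19.05
tool_pos: [548.9, 43.4, 27.0]
tcp_rot: [-3.141, 0.002, -0.15]
contact_force: [7.4, -1.3, 9.4]
time: 19.42
tool_pos: [548.8, 43.4, 27.1]
tcp_rot: [-3.141, 0.003, -0.15]
contact_force: [10.3, -0.7, 1.3]
```

```bash
python3 -m crank '[[0.001,0,0,0,0,0],[0,0,0,0,0,0],[0,0,0,0,0,0]]'|grep -E "pos|contact|rot|time"; python3 -m crank '[[0,0,-0.001,0,0,0],[0,0,0,0,0,0],[0,0,0,0,0,0]]'|grep -E "pos|contact|rot|time";python3 -m crank '[[0.001,0,-0.0003,0,0,0],[0,0,0,0,0,0],[0,0,0,0,0,0]]'|grep -E "pos|contact|rot|time"
```

```text
time: 19.8
tool_pos: [548.8, 43.4, 27.1]
tcp_rot: [-3.141, 0.005, -0.15]
contact_force: [6.5, -0.4, 3.9]
time: 20.18
tool_pos: [548.7, 43.4, 27.3]
tcp_rot: [-3.141, 0.005, -0.15]
contact_force: [9.3, -0.4, -2.1]
time: 20.55
tool_pos: [548.7, 43.4, 27.3]
tcp_rot: [-3.141, 0.008, -0.15]
contact_force: [7.7, -0.5, -1.8]
```

```bash
python3 -c "
from plant import bot; o=bot.get_obs(); print(o['moment'],o['contact_force'],o['finger_force'],o['grip_width'])"
```

```text
[-0.06585706 -1.26398638 -0.01764812] [ 7.70736387 -0.52824034 -1.81965976] 29.96433287858963 39.89255885549246
```

The vertical load acts about 20 mm to the −y side, so the tape seems slightly rolled and stands on one shoe edge. I'll level the roll, press again and watch Mx.

```bash
python3 -m crank '[[0,0,0,-0.015,0,0],[0,0,0,-0.015,0,0],[0,0,0,0,0,0]]'|grep -E "pos|contact|rot|time"; python3 -m crank '[[0,0,0.001,0,0,0],[0,0,0.0006,0,0,0],[0,0,0,0,0,0]]'|grep -E "pos|contact|rot|time";python3 -c "
from plant import bot; o=bot.get_obs(); print(o['moment'])"
```

```text
time: 20.92
tool_pos: [548.8, 43.5, 27.3]
tcp_rot: [3.112, 0.008, -0.15]
contact_force: [7.1, -0.8, -1.7]
time: 21.3
tool_pos: [548.8, 43.5, 27.2]
tcp_rot: [3.113, 0.007, -0.15]
contact_force: [2.6, 0.2, 10.5]
[ 0.11120067 -0.5577424  -0.04567692]
```

```bash
python3 -m crank '[[0,0,0.0005,0.007,0,0],[0,0,0.0005,0,0,0],[0,0,0,0,0,0]]'|grep -E "pos|contact|rot|time"; python3 -m crank '[[-0.001,0,0.0006,0,0,0],[-0.0005,0,0,0,0,0],[0,0,0,0,0,0]]'|grep -E "pos|contact|rot|time";python3 -c "
from plant import bot; o=bot.get_obs(); print(o['moment'])"
```

```text
time: 21.68
tool_pos: [548.8, 43.3, 26.9]
tcp_rot: [3.119, 0.006, -0.15]
contact_force: [-0.4, -1.0, 16.8]
time: 22.05
tool_pos: [548.9, 43.3, 26.9]
tcp_rot: [3.12, 0.003, -0.15]
contact_force: [3.4, -1.6, 15.5]
[-0.08568046 -0.63586977 -0.04216923]
```

```bash
python3 -m crank '[[0,0,-0.001,0,0,0],[0.001,0,-0.001,0,0,0],[0.001,0,-0.0005,0,0,0],[0,0,0,0,0,0]]'|grep -E "pos|contact|rot|time"; python3 -m crank '[[0.001,0,0,0,0,0],[0.001,0,0,0,0,0],[0,0,0,0,0,0],[0,0,0,0,0,0]]'|grep -E "pos|contact|rot|time"; python3 -m crank '[[0.0005,0,-0.0003,0,0,0],[0,0,0,0,0,0],[0,0,0,0,0,0]]'|grep -E "pos|contact|rot|time"
```

```text
time: 22.55
tool_pos: [548.7, 43.3, 27.0]
tcp_rot: [3.119, 0.009, -0.15]
contact_force: [3.8, 0.0, 6.9]
time: 23.05
tool_pos: [548.9, 43.3, 27.0]
tcp_rot: [3.119, 0.012, -0.15]
contact_force: [-1.1, 0.8, 10.0]
time: 23.42
tool_pos: [549.0, 43.3, 27.0]
tcp_rot: [3.119, 0.013, -0.15]
contact_force: [-1.8, 0.3, 9.6]
```

```bash
python3 -m crank '[[0,0,-0.001,0,0,0],[0,0,-0.0008,0,0,0],[0,0,0,0,0,0],[0,0,0,0,0,0]]'|grep -E "pos|contact|rot|time"; python3 -m crank '[[0,0,-0.0006,0,0,0],[0,0,0,0,0,0],[0,0,0,0,0,0]]'|grep -E "pos|contact|rot|time"
```

```text
time: 23.92
tool_pos: [549.2, 43.1, 27.4]
tcp_rot: [3.119, 0.014, -0.15]
contact_force: [0.8, 2.3, 0.1]
time: 24.3
tool_pos: [549.3, 42.8, 28.0]
tcp_rot: [3.118, 0.013, -0.15]
contact_force: [-0.0, 0.4, -4.7]
```

Hovering off the buffer, the x force is ≈0 instead of the 3.6 N spring pull, so the brake has gripped and the shoe is home. I'll re-seat it gently against the buffer and set it down.

```bash
python3 -m crank '[[-0.0006,0,0,0,0,0],[-0.0006,0,0.0003,0,0,0],[0,0,0,0,0,0]]'|grep -E "pos|contact|rot|time"; python3 -m crank '[[-0.0006,0,0.0005,0,0,0],[0,0,0,0,0,0],[0,0,0,0,0,0]]'|grep -E "pos|contact|rot|time"
```

```text
time: 24.68
tool_pos: [549.3, 42.9, 28.1]
tcp_rot: [3.119, 0.011, -0.15]
contact_force: [4.8, -0.5, -6.7]
time: 25.05
tool_pos: [549.2, 42.9, 27.9]
tcp_rot: [3.119, 0.009, -0.15]
contact_force: [6.4, -0.8, -5.8]
```

```bash
python3 -m crank '[[-0.0004,0,0.0006,0,0,0],[0,0,0,0,0,0],[0,0,0,0,0,0]]'|grep -E "pos|contact|rot|time"; python3 -m crank '[[-0.0004,0,0.0006,0,0,0],[0,0,0,0,0,0],[0,0,0,0,0,0]]'|grep -E "pos|contact|rot|time"
```

```text
time: 25.42
tool_pos: [549.1, 42.9, 27.7]
tcp_rot: [3.119, 0.009, -0.15]
contact_force: [5.1, -0.9, -4.2]
time: 25.8
tool_pos: [549.0, 42.9, 27.5]
tcp_rot: [3.119, 0.008, -0.15]
contact_force: [5.4, -1.4, -0.9]
```

```bash
python3 -m crank '[[-0.0005,0,0.0006,0,0,0],[-0.0005,0,0.0006,0,0,0],[0,0,0,0,0,0]]'|grep -E "pos|contact|rot|time"; python3 -m crank '[[-0.0006,0,0.0006,0,0,0],[-0.0006,0,0.0006,0,0,0],[0,0,0,0,0,0]]'|grep -E "pos|contact|rot|time"
```

```text
time: 26.18
tool_pos: [548.7, 42.9, 27.2]
tcp_rot: [3.119, 0.006, -0.15]
contact_force: [5.0, -1.8, 6.3]
time: 26.55
tool_pos: [548.8, 42.9, 27.1]
tcp_rot: [3.119, 0.003, -0.15]
contact_force: [6.2, -2.5, 11.1]
```

```bash
python3 -m crank '[[0.0004,0,-0.0005,0,0,0],[0.0004,0,-0.0005,0,0,0],[0,0,0,0,0,0],[0,0,0,0,0,0]]'|grep -E "pos|contact|rot|time";  python3 -m crank '[[0.0003,0,-0.0004,0,0,0],[0,0,0,0,0,0],[0,0,0,0,0,0]]'|grep -E "pos|contact|rot|time"
```

```text
time: 27.05
tool_pos: [548.7, 42.9, 27.2]
tcp_rot: [3.119, 0.005, -0.15]
contact_force: [5.8, -1.8, 6.6]
time: 27.42
tool_pos: [548.7, 43.0, 27.2]
tcp_rot: [3.119, 0.006, -0.15]
contact_force: [5.5, -1.2, 4.0]
```

```bash
python3 -m crank '[[0,0,0,0,0,0],[0,0,0,0,0,0],[0,0,0,0,0,0],[0,0,0,0,0,0]]' 100|grep -E "pos|contact|rot|time|width"
python3 - <<'E'
from h import *
import pickle
c6=pickle.load(open('c6.pkl','rb')); c=cap('wrist'); pickle.dump(c,open('c7.pkl','wb'))
G=lambda k:cv2.cvtColor(k['color'],cv2.COLOR_BGR2GRAY).astype(np.float32)
W=np.eye(2,3,dtype=np.float32)
cc,W=cv2.findTransformECC(G(c6)[137:212,205:300].copy(),G(c)[137:212,205:300].copy(),W,cv2.MOTION_AFFINE,(3,500,1e-7),None,3); print(cc,W@[47,7,1]-[47,7],W@[47,60,1]-[47,60])
g=G(c); print([(r,int(g[r,225:280].mean())) for r in range(130,160,2)])
o=bot.get_obs(); print(o['tool_pos'],o['tcp_rot'],o['contact_force'])
E
```

```text
time: 27.92
tool_pos: [545.7, 43.5, 25.2]
tcp_rot: [3.119, 0.013, -0.15]
contact_force: [-0.7, 0.3, -0.1]
grip_width: 75.2
0.925407471536368 [ 0.66052795 -5.51937591] [ 1.17683752 -4.5621786 ]
[(130, 122), (132, 109), (134, 93), (136, 52), (138, 53), (140, 58), (142, 57), (144, 56), (146, 61), (148, 66), (150, 67), (152, 68), (154, 69), (156, 69), (158, 69)]
[545.81494662  43.4295893   25.24408133] [ 3.11861087  0.01266921 -0.15013958] [ 0.4347186   0.25055788 -0.48580632]
```

```bash
python3 -m crank '[[0,0,-0.005,0,0,0],[0,0,-0.015,0,0,0],[0,0,-0.03,0,0,0],[0,0,-0.04,0,0,0],[0,0,0,0,0,0]]'|grep -E "pos|contact|time"; python3 -m crank '[[0,0,-0.05,0.011,0,0],[0,0,-0.04,0.011,0,0],[-0.03,0,0,0,0,0],[-0.03,0,0,0,0,0],[0,0,0,0,0,0]]'|grep -E "pos|contact|time|rot"
python3 - <<'E'
from h import *
import pickle
c=cap('wrist'); pickle.dump(c,open('c8.pkl','wb')); g=c['color'].mean(2)
n=np.array([np.cos(-.15),np.sin(-.15)]);y=np.array([-n[1],n[0]]); F=np.array([482.2,56])
# case mask: dark grey near expected place
e=[proj(c,[*(F+n*d+y*l),64]) for d in (18,114) for l in (-20,20)]; print('expected case corners',np.round(e,0).tolist())
m=(cv2.GaussianBlur(g.astype(np.float32),(3,3),0)<85).astype(np.uint8)
k,lab,st,ce=cv2.connectedComponentsWithStats(m); 
cc=proj(c,[*(F+n*66),64]).round().astype(int); i=lab[cc[1],cc[0]]; print(i,st[i],cc)
cs,_=cv2.findContours((lab==i).astype(np.uint8),0,1); r=cv2.minAreaRect(max(cs,key=cv2.contourArea)); print(r)
for p in cv2.boxPoints(r):
    q=onz(c,p,64)[:2]-F; print('case corner n,y',round(q@n,1),round(q@y,1))
E
```

```text
time: 28.6
tool_pos: [549.9, 45.2, 119.6]
contact_force: [-0.1, -0.6, -0.3]
time: 29.22
tool_pos: [487.7, 56.0, 206.3]
tcp_rot: [3.141, 0.013, -0.15]
contact_force: [1.4, -0.7, -0.1]
expected case corners [[272.0, 160.0], [233.0, 160.0], [274.0, 60.0], [232.0, 60.0]]
3 [ 203   65   99  112 4393] [253 112]
((252.0, 120.5), (98.0, 111.0), 0.0)
case corner n,y 1.5 51.6
case corner n,y 109.5 47.3
case corner n,y 109.5 -45.8
case corner n,y 1.5 -49.9
```

The case stayed put on release, so the lock holds. As a check of the shoe, I'll touch the top of the case lightly with the shut fingers; the top should be at 64 mm if the shoe is home.

```bash
python3 -m crank '[[0.03,0.0015,0,0,0.013,0],[0.03,0.0015,0,0,0,0],[0,0,0.04,0,0,0],[0,0,0.04,0,0,0],[0,0,0,0,0,0]]' 0|grep -E "pos|contact|time|rot|width"; python3 -m crank '[[0,0,0.03,0,0,0],[0,0,0.018,0,0,0],[0,0,0,0,0,0],[0,0,0,0,0,0]]'|grep -E "pos|contact|time|rot|width"
```

```text
time: 29.9
tool_pos: [546.8, 43.5, 122.7]
tcp_rot: [3.14, 0.006, -0.15]
contact_force: [-1.6, -0.1, 0.8]
grip_width: 46.1
time: 30.4
tool_pos: [549.9, 43.5, 79.5]
tcp_rot: [3.141, -0.004, -0.15]
contact_force: [0.1, -0.9, -0.6]
grip_width: 6.3
```

```bash
python3 -m crank '[[0,0,0.006,0,0,0],[0,0,0.0045,0,0,0],[0,0,0,0,0,0]]'|grep -E "pos|contact"; for i in 1; do python3 -m crank '[[0,0,0.0015,0,0,0],[0,0,0,0,0,0]]'|grep -E "pos|contact"; python3 -m crank '[[0,0,0.001,0,0,0],[0,0,0,0,0,0]]'|grep -E "pos|contact"; python3 -m crank '[[0,0,0.001,0,0,0],[0,0,0,0,0,0]]'|grep -E "pos|contact"; done
```

```text
tool_pos: [548.2, 43.6, 67.0]
contact_force: [-0.7, 0.3, -0.3]
tool_pos: [548.5, 43.6, 65.7]
contact_force: [0.3, 0.1, -0.1]
tool_pos: [548.4, 43.6, 64.7]
contact_force: [-0.4, -0.4, -0.2]
tool_pos: [548.4, 43.6, 63.7]
contact_force: [0.9, 0.4, 0.1]
```

At TCP height 63.7 mm there is still no contact, so the case is at its lowered height and the shoe is fully home. I'll retreat and hand in.

```bash
python3 -m crank '[[0,0,-0.02,0,0,0],[0,0,-0.05,0,0,0],[0,0,-0.05,0,0,0],[0,0,0,0,0,0],[0,0,0,0,0,0]]'; python3 -c "
from plant import bot; print(bot.close_job())"
```

```text
time: 32.15
tool_pos: [547.9, 43.7, 183.3]
tcp_rot: [3.141, -0.0, -0.15]
contact_force: [0.1, 0.0, -0.6]
grip_width: 0.3
finger_force: 0.0
the job is handed in; nothing more can be done
None
```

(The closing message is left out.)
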